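# Secure the filter in its carrier and show it to the inspection camera

### The job

With the filter carrier sitting in its cradle, turn its turnbutton until it lies along the carrier and over the edge of the glass. Then lift the carrier out and hold it in the air before the upward-looking inspection camera: the glass centred on the lens axis, its middle 100 mm in front of the lens, the carrier face up and square to the lens (leaning as it leans), its long sides in line with those of the camera base. Finish still holding it there, motionless, and do not touch the camera or disturb the eyepiece, jar and screwdriver.

Things in the scene. Friction and masses are not known exactly. Their poses are not given: they have to be found in the camera images.
- carrier_center (a point): Centre (in all three ways) of the filter carrier, a loose flat aluminium bar 120 long (its x), 50 wide (y), 14 mm thick (z, up), about 0.14 to 0.28 kg. In the cradle the middle of its long sides is free for gripping: 29 mm clear to either side along x, 20 mm clear below its underside. The glass lies in a pocket towards its -x end, the turnbutton just to +x of its middle.
- window (a point): Centre of the glass's place in the carrier: at -24, 0, +2 mm (x, y, z) from carrier_center, axes as the carrier's. The pocket is 38 x 32 mm, with a 27 x 21 mm opening through the carrier's underside, through which the camera sees the glass.
- glass_center (a point): Centre of the glass filter, a clear loose plate 36 x 30 x 8 mm (x, y, z) lying in the carrier's pocket with about 1 mm play, its top flush with or just under the carrier's top face.
- turnbutton (a point): Centre of the turnbutton, a brass bar 44 long, 10 wide, 14 mm tall, on a pivot (along the carrier's z) through its middle, 12 mm to +x of carrier_center. The bar stands from 1.5 to 15.5 mm above the carrier's top face; the point is half-way up. This frame turns with the bar, which is long along y.
- turnbar (a joint): Angle of the turnbutton, rad, counter-clockwise from above. 0: the bar lies across the carrier (along the carrier's y), glass free. +1.57 or -1.57: it lies along the carrier, one end over the edge of the glass; either way round is equally good. Stops at +-1.65. Friction 0.02 N m; it stays where it is left.
- cradle_seat (a point): Middle of the seat of the cradle, a fixed grey stand 150 x 80 mm; the carrier lies on it, 30 mm above the bench, same axes, and lifts straight out. End blocks (40 to 67 mm from the middle along x, 66 mm wide) have lips up to 40 mm above the bench, 1.5 to 2 mm play; between them only a 22 mm wide rib under the carrier and a base plate 6 mm high.
- lens_front (a point): Centre of the front of the inspection camera's lens, 100 mm above the bench. z: the lens axis, pointing out, up and leaning 0.35 rad from vertical towards the camera's -x side (the robot's). y is level; seen from above x runs along the long sides of the camera's base (150 x 90 mm, its middle 8 mm to +x of this point). Black lens tube, 44 mm across, on a white housing 58 x 56 mm.
- camera: The fixed inspection camera: origin under the middle of its base on the bench, x along its base, z up. Highest point 108 mm.
- carrier: The same carrier, origin in the middle of its underside, 7 mm below carrier_center; same axes.
- eyepiece_mid (a point): Bystander: a black microscope eyepiece standing on the bench, 34 mm in diameter, 46 mm tall; point half-way up.
- vial_mid (a point): Bystander: a small jar with a white lid, 44 mm in diameter, 60 mm tall; point half-way up.
- driver_grip (a point): Bystander: a screwdriver 160 mm long lying on the bench; point in its handle.
There are look-alikes about, which are no part of the job. There is more than one size of the part that bears cradle_seat; the job needs the middle-sized.

How it is judged:
On the way:
1. turnbutton turned along the carrier, over the glass, with the carrier in its cradle ((value of joint turnbar above 1.3 rad or value of joint turnbar below -1.3 rad) and distance between carrier and cradle_seat below 0.012 m), for 0.2 s.
At the end, for the whole second after the job is handed in: Turnbutton within 0.27 rad of along the carrier, glass in its pocket; window within 12 mm of the lens axis (x, y) and 85 to 115 mm out; carrier face up, square to the lens within 0.14 rad, long axis within 0.17 rad of the lens x; held still by the fingers alone, clear of the camera ((value of joint turnbar above 1.3 rad or value of joint turnbar below -1.3 rad) and x of window in the frame of lens_front between -0.012 and 0.012 m and y of window in the frame of lens_front between -0.012 and 0.012 m and z of window in the frame of lens_front between 0.085 and 0.115 m and angle between the z axis of carrier and the z axis of lens_front, either way round below 0.14 rad and angle between the x axis of carrier and the x axis of lens_front, either way round below 0.17 rad and angle between carrier's own z axis and vertical below 0.8 rad and distance between glass_center and window below 0.006 m and contact force between carrier and the fingers above 1 N and contact force between carrier and camera below 0.2 N and linear speed of carrier below 0.02 m/s and angular speed of carrier below 0.15 rad/s); the arm keeps its last pose, push and grip.
It fails at once if the camera is touched (contact force between camera and the fingers above 1 N or contact force between camera and the arm above 1 N or contact force between camera and carrier above 1 N).
It fails at once if a bystander is moved more than 25 mm (distance of any of eyepiece_mid, vial_mid, driver_grip from where it was at the start of the episode above 0.025 m).
It also fails if it takes over 54 s, if anything falls off the work surface, if the arm or the gripper's body presses on something with over 40 N, if the wrist force passes 120 N, or if a joint passes its speed limit or range.

### The arm

A 6-joint arm with a two-finger parallel gripper is mounted at the origin on the work surface. World frame = base frame: x ahead of the robot, y to its left, z up, the work surface at z = 0. Lengths are in m, angles in rad, forces in N, time in s.
With the tool pointing down it reaches from about 0.35 to 0.875 m from the base axis. Payload 4.2 kg.
Tool frame: the origin (TCP) lies on the centre line of the jaws, within the pads' length; the fingertips stand 8 mm ahead of it and the grasp point (between the pads) lies 11 mm behind it (robot.nose_length is the z of the fingertips in the tool frame, in m); z points along the fingers, y is the line along which they close (so a half turn about z gives the same grasp; the last joint's range is limited). The gripper opens to 87 mm and grips with 3 to 60 N. Pads are 19 mm wide; open, the fingers measure 117 mm over their backs; the gripper's body (75 mm by 190 mm) begins 51 mm behind the grasp point.
Start: joints at [-0.847, 0.385, 0.008, 0, -1.194, -0.259], TCP at [0.28, -0.559, 0.207] pointing down, gripper open.
Joint ranges: [-3.14, 3.14], [-1.21, 2.06], [-1.07, 1.41], [-3.16, 2.05], [-2.99, -0.16], [-3.1, 3.1]. Speed limits (rad/s): [2.79, 2.79, 3.14, 3.14, 3.14, 3.14].

### API

Orientations are given as a 3x3 rotation matrix whose columns are the frame's x, y, z axes.
In Python, from cell import robot, vision gives the robot as it stands.
- The arm moves only by the tool play_rows, never from a script. Its argument "steps" is text: rows parted by semicolons, each of 4 numbers parted by spaces: the shift along the tool's x, y, z in cm, then the turn about the tool's z in degrees. A call has 1 to 5 rows; each row is the pose to reach, as a shift and turn from the pose commanded when the call began, along the tool's axes at that moment; what a row does not reach only later rows make up. A row lasts 1/10 s, in which the tool goes at most 50 mm and 8.59 degrees, less where a joint would pass 70% of its speed; a pose out of reach is approached as far as the arm can. A call with a gripper value outside its range is refused whole. "hand" is the finger opening in cm, from 0 to 8.7, set as the call begins (left out, the last holds). The fingers move at their own pace and stop on an object; "squeeze" is the grip in N (left out, the last holds). Time passes only in rows, so rows that repeat a pose let the fingers close. It gives the time, the measured TCP pose, the force, the opening and the grip force at its end, in the units of the state.
- robot.get_state(): the state, without advancing time (a new reading comes with each control period).
- vision.get_image(name): name is "scene" or "top" or "wrist"; returns a dict with "frame" (420x560x3 uint8, red, green, blue), "depth" (420x560 float32, m along the optical axis (not along the pixel's ray), 0 where there is no reading), "fovy" (degrees; the focal length in pixels is half the picture's height over the tangent of half this angle, whatever the lens; pixels are square), "cx", "cy" (the principal point, pixels), "k1" (the pictures are not rectified: a ray, as slopes to the right and down, at radius r is drawn at 1 + k1 r^2 times it, then the intrinsics apply), "rvec" (rotation vector, rad) and "tvec" (3), from world to camera coordinates, as OpenCV has them. Camera axes: x right, y down, z forward; pixel columns grow to the right and rows downward; lengths in m; the calibration is good to about 2 mm. A picture is of the moment at which its call begins.
- robot.sign_off(): hands the job in; it is judged then, once.
The state is a dict: "time_s": time; "q": joint angles; "qvel": joint speeds; "effort": joint torques, N m; "tcp_pos": TCP position; "orientation": TCP orientation; "contact_force": force on the tool from outside, world axes, zero at the start; "wrist_torque": the same for the moment, N m; "width": finger opening in m; "grasp_force": force on a finger pad.
Only numpy, scipy, OpenCV 4.12 (cv2) and the standard library are available. Lean on these libraries where they do the work, as an engineer would, in place of code of your own. Each camera call takes 0.05 s, during which the arm holds its last target. There are 200 camera calls.

## Working session

There is one attempt and no reset: what is moved stays moved. The work goes in short steps, Python scripts to look and compute and a tool call to move; the robot and the scene stay as the last step left them, time stands still between calls to the robot, and variables do not carry over. Pictures are saved under pics/ and viewed, at most 10 in all, crops included, and the job is handed in when it is done.

Besides the shell and the picture viewer there is one more tool, called after "Call:" as name(argument=value, ...) on one line, values as JSON. play_rows: Moves the arm, as the interface text tells. Its arguments: {"type":"object","properties":{"steps":{"type":"string"},"hand":{"type":"number"},"squeeze":{"type":"number"}},"required":["steps"]}

```bash
mkdir -p pics
cat > h.py <<'E'
import numpy as np, cv2
from cell import robot, vision
def get(n,save=None):
    d=vision.get_image(n); d['R']=cv2.Rodrigues(np.array(d['rvec'],float))[0]; d['t']=np.array(d['tvec'],float).ravel()
    d['f']=210/np.tan(np.radians(d['fovy'])/2)
    if save: cv2.imwrite('pics/'+save+'.png',d['frame'][:,:,::-1])
    np.save('pics/'+(save or 'tmp')+'.npy',d,allow_pickle=True); return d
def load(s): return np.load('pics/'+s+'.npy',allow_pickle=True).item()
def K(d): return np.array([[d['f'],0,d['cx']],[0,d['f'],d['cy']],[0,0,1.]])
def ray(d,uv):
    p=cv2.undistortPoints(np.array(uv,float).reshape(-1,1,2),K(d),np.array([d['k1'],0,0,0,0])) if 0 else None
    s=(np.array(uv,float).reshape(-1,2)-[d['cx'],d['cy']])/d['f']; u=s.copy()
    for _ in range(20): u=s/(1+d['k1']*(u**2).sum(1,keepdims=True))
    return u
def plane(d,uv,z):
    u=ray(d,uv); D=np.c_[u,np.ones(len(u))]@d['R']; C=-d['R'].T@d['t']
    return C+D*((z-C[2])/D[:,2])[:,None]
def dpt(d,uv):
    uv=np.array(uv).reshape(-1,2); u=ray(d,uv); z=d['depth'][uv[:,1].astype(int),uv[:,0].astype(int)]
    return (np.c_[u,np.ones(len(u))]*z[:,None]-d['t'])@d['R']
def cloud(d):
    v,u=np.mgrid[0:420,0:560]; P=dpt(d,np.c_[u.ravel(),v.ravel()]).reshape(420,560,3); P[d['depth']==0]=np.nan; return P
E
python3 - <<'E'
from h import *
a=get('top','top1');b=get('scene','sc1')
cv2.imwrite('pics/both.png',cv2.resize(np.hstack([a['frame'],b['frame']])[:,:,::-1],(800,300)))
for d in(a,b): print(d['f'],d['k1'],-d['R'].T@d['t'],d['R'][2])
print(robot.get_state())
E
```

```text
389.69650369133615 0.03832660879846529 [0.46442111 0.06900105 0.86791059] [ 0.16850363  0.0263643  -0.98534839]
544.579403374983 0.01244471511071244 [1.17876196 0.47527504 1.02914236] [-0.49553332 -0.32056035 -0.80727182]
{'time_s': 0.1, 'q': array([-8.47403847e-01,  3.85466937e-01,  6.80645659e-03, -4.24364276e-04,
       -1.19400937e+00, -2.58581514e-01]), 'qvel': array([-2.46936594e-04, -2.13358226e-03,  2.82119166e-03, -9.84637291e-05,
       -9.65643274e-04,  1.12969319e-03]), 'effort': array([-1.55070632e-05, -3.91690564e+01,  1.87935770e+01,  4.23187450e+00,
        1.34638659e-02, -6.75383581e-05]), 'tcp_pos': array([ 0.27991547, -0.55819605,  0.20569549]), 'orientation': array([[-8.93976415e-01, -4.48113019e-01, -9.44350510e-04],
       [-4.48114003e-01,  8.93974869e-01,  1.66550106e-03],
       [ 9.78929167e-05,  1.91209535e-03, -9.99998167e-01]]), 'contact_force': array([-0.3695081 , -0.20543866,  0.53288671]), 'wrist_torque': array([ 0.03406412,  0.02835679, -0.00353711]), 'grasp_force': 0.0, 'width': 0.08648105260529695}
```

View pics/top1.png

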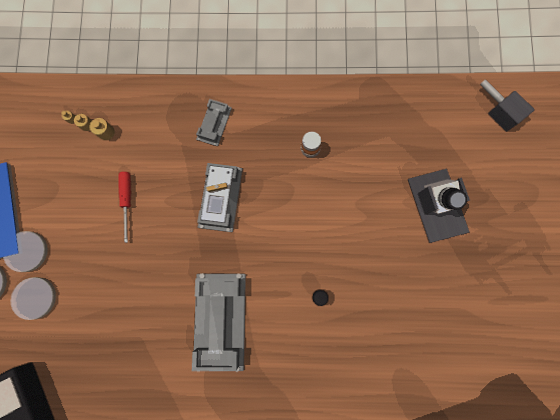

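View pics/sc1.png

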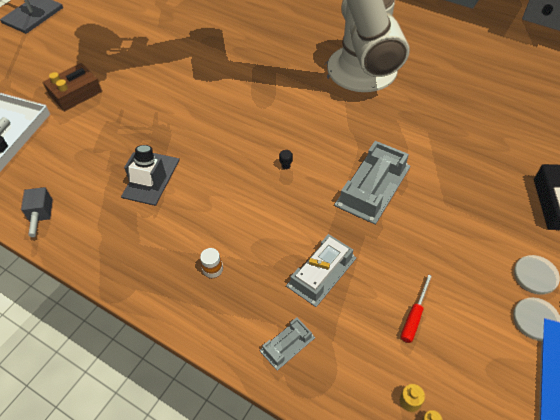

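The top view shows the carrier in the middle cradle at about (218,197), with the brass bar at (217,187) and the glass at (215,205). The camera base is at (438,206) and its lens at (455,199). The jar is at (312,143), the eyepiece at (320,298) and the screwdriver at (125,205). The scene view agrees.

Run:
```python
from h import *
for n,c,l in(('top1',(218,197),(438,206)),('sc1',(322,268),(150,178))):
    d=load(n);P=cloud(d);f=d['frame'].astype(int);hsv=cv2.cvtColor(d['frame'],cv2.COLOR_RGB2HSV)
    print(n); v,u=np.mgrid[0:420,0:560]
    near=lambda q,r:(np.hypot(u-q[0],v-q[1])<r)
    def rect(m,z,lab):
        cs,_=cv2.findContours(m.astype(np.uint8),cv2.RETR_EXTERNAL,cv2.CHAIN_APPROX_NONE)
        k=max(cs,key=cv2.contourArea)[:,0]; W=plane(d,k,z)[:,:2]
        r=cv2.minAreaRect((W*1000).astype(np.float32)); B=cv2.boxPoints(r)
        e=max([B[1]-B[0],B[2]-B[1]],key=np.linalg.norm)
        print(lab,np.round(r[0],1),np.round(r[1],1),'axis',np.degrees(np.arctan2(e[1],e[0])),'medz',np.nanmedian(P[...,2][m]))
    br=near(c,45)&(hsv[...,1]>110)&(P[...,2]>.045)&(P[...,2]<.075)
    rect(br,.0595,'brass')
    ca=near(c,50)&(hsv[...,1]<80)&(P[...,2]>.041)|br
    rect(ca,.044,'carrier')
    rect(near(c,50)&(hsv[...,1]<80)&(P[...,2]>.012),.02,'cradle')
    ba=near(l,50)&(hsv[...,2]<90)&(hsv[...,1]<110)|near(l,35)&(P[...,2]>.03)
    rect(ba,.012,'base')
    tu=near(l,45)&(P[...,2]>.085); rect(tu,.1,'tube'); print(np.nanmean(P[tu],0),np.nanmax(P[tu][:,2]),tu.sum())
    bb=near(l,48)&(hsv[...,2]<90)&(P[...,2]>.003)&(P[...,2]<.03);print('baseZ',np.nanmedian(P[bb][:,2]))
    # PCA of base top
d=load('top1');print(plane(d,[[312,140],[320,298],[125,190],[127,240]],0.04).round(3))
```

```text
top1
brass [657.  224.4] [10.9 41.3] axis -76.202 medz 0.05969611427354385
carrier [645.8 227.4] [ 65.  133.1] axis -6.674827 medz 0.04470013240419864
cradle [649.2 229.7] [ 72.1 140.4] axis -6.7923207 medz 0.04398517520481337
base [ 633.9 -268.6] [149.9 114.5] axis 15.477664 medz 0.01084765006286763
tube [ 627.9 -255.8] [45.8 42.8] axis 44.854424 medz 0.10012059184110755
[ 0.62800405 -0.25669851  0.09887941] 0.10986003308933931 422
baseZ 0.009110604542228604
sc1
brass [661.8 225.3] [14.9 43. ] axis -75.331154 medz 0.056666655455608464
carrier [646.7 225.3] [ 56.4 124.6] axis -6.7401137 medz 0.04345742202257103
cradle [642.3 223.8] [ 74.8 148.8] axis -6.9581475 medz 0.04126533824255846
base [ 630.7 -273. ] [172.  122.7] axis 16.03166 medz 0.04907892925227138
tube [ 635.4 -251.9] [54.2 38.9] axis 40.637886 medz 0.09689093423075242
[ 0.63309086 -0.25591159  0.0963782 ] 0.10770912627525545 260
baseZ 0.007572190523458228
[[0.77  0.02  0.04 ]
 [0.427 0.004 0.04 ]
 [0.653 0.429 0.04 ]
 [0.544 0.416 0.04 ]]
```

```bash
cat >> h.py <<'E'
def plan(wps,pos=None,yaw=None):
    """wps: (x,y,z,yawdeg of tool y). prints calls in tool axes (cm, deg) per segment of <=5 rows"""
    s=robot.get_state()
    if pos is None: pos=s['tcp_pos']; yaw=np.degrees(np.arctan2(s['orientation'][1,1],s['orientation'][0,1]))
    for w in wps:
        p=np.array(w[:3]); dy=(w[3]-yaw+180)%360-180
        n=max(1,int(np.ceil(max(np.linalg.norm(p-pos)/.24,abs(dy)/42))))
        for i in range(n):
            a=np.radians(yaw); y=np.array([np.cos(a),np.sin(a),0]); z=np.array([0,0,-1.]); x=np.cross(y,z)
            D=(p-pos)/n; print('call',np.round(np.array([D@x,D@y,D@z])*100,2),'turn',round(-dy/n,1))
            pos=pos+D; yaw+=dy/n
E
python3 -c "
from h import *
plan([(.52,-.27,.26,80),(.60,.21,.20,14)])"
```

```text
call [-17.19   7.5   -2.72] turn 18.3
call [-6.98  6.26 -1.36] turn 18.3
call [-1.4  18.93  1.55] turn 22.0
call [ 3.86 12.05  1.03] turn 22.0
call [5.4  6.49 0.69] turn 22.0
```

```bash
sed -i 's/^        for i in range(n):/        D=(p-pos)\/n\n        for i in range(n):/; s/D=(p-pos)\/n; print/print/' h.py
python3 -c "
from h import *
plan([(.52,-.27,.26,80),(.60,.21,.20,14)])"
```

```text
call [-17.19   7.5   -2.72] turn 18.3
call [-13.96  12.52  -2.72] turn 18.3
call [ 0.15 16.22  2.  ] turn 22.0
call [ 6.22 14.98  2.  ] turn 22.0
call [11.38 11.56  2.  ] turn 22.0
```

Call:
play_rows(steps="-3.5 1.5 -0.6 4; -7 3 -1.2 8; -10.5 4.5 -1.7 12; -14 6 -2.2 16; -17.2 7.5 -2.7 18.3")

```text
time_s: 0.6
tcp_pos: [0.401, -0.413, 0.2333]
orientation: [[-0.99, -0.143, -0.001], [-0.143, 0.99, 0.001], [0.001, 0.001, -1.0]]
contact_force: [0.7, 0.3, 0.1]
width: 0.0868
grasp_force: 0.0
```

Call:
play_rows(steps="-3.5 3 -0.6 4; -7 6 -1.2 8; -10 9 -1.7 12; -12.5 11 -2.2 16; -14 12.5 -2.7 18.3")

```text
time_s: 1.1
tcp_pos: [0.5219, -0.2685, 0.2602]
orientation: [[-0.985, 0.173, -0.001], [0.173, 0.985, 0.001], [0.001, 0.0, -1.0]]
contact_force: [-0.6, 0.6, 0.0]
width: 0.0873
grasp_force: 0.0
```

```bash
python3 -c "
from h import *
d=get('wrist','w1');print(-d['R'].T@d['t'],d['R'][2],d['f'])
print(robot.get_state()['tcp_pos'])
plan([(.60,.21,.20,14)])"
```

```text
[ 0.44344312 -0.25528328  0.43781241] [ 0.28240727 -0.04878015 -0.95805356] 295.95697078219894
[ 0.52362381 -0.26730236  0.26100268]
call [ 0.23 16.11  2.03] turn 22.0
call [ 6.26 14.85  2.03] turn 22.0
call [11.37 11.42  2.03] turn 22.0
```

View pics/w1.png

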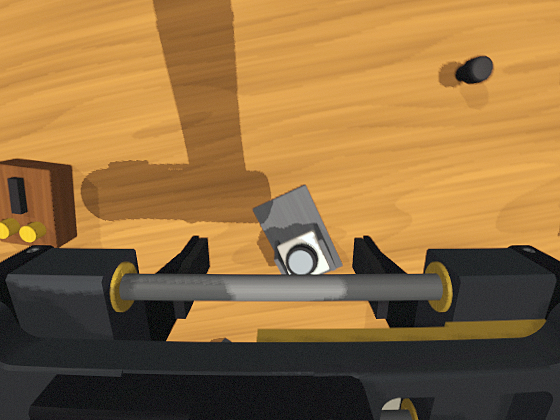

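The wrist view shows the lens ring at about (301,260). The base corners that can be seen are near (254,208), (304,185) and (341,267).

Run:
```python
from h import *
d=load('w1');P=cloud(d)
C=plane(d,[[254,208],[304,185],[341,267]],.009);print(C.round(4))
e=C[2]-C[1];print(np.degrees(np.arctan2(e[1],e[0])),np.linalg.norm(e),np.linalg.norm(C[0]-C[1]))
v,u=np.mgrid[0:420,0:560]; m=(abs(u-301)<24)&(abs(v-260)<22)&(P[...,2]>.09)&(P[...,2]<.115)
cs,_=cv2.findContours(m.astype(np.uint8),0,2);k=max(cs,key=cv2.contourArea)
print(cv2.minEnclosingCircle(k),P[m].mean(0),m.sum())
# disc plane fit
Q=P[m];c=Q.mean(0);print(np.linalg.svd(Q-c)[2][2])
(u0,v0),r=cv2.minEnclosingCircle(k);print(plane(d,[[u0,v0],[301,260]],.1))
# base edges by line fit: robust right long side & near side: gray mask
g=(P[...,2]>.004)&(P[...,2]<.03)&(u>245)&(u<345)&(v>180)&(v<275)
cs,_=cv2.findContours(g.astype(np.uint8),0,1);k=max(cs,key=cv2.contourArea)[:,0]
for z in[.009]:
  W=plane(d,k,z)[:,:2]*1000;r=cv2.minAreaRect(W.astype(np.float32));print(r,np.nanmedian(P[g][:,2]))
```

```text
[[ 0.5692 -0.3181  0.009 ]
 [ 0.547  -0.2379  0.009 ]
 [ 0.6922 -0.1992  0.009 ]]
14.907838334130009 0.1501791496487899 0.08323155229693645
((300.1549377441406, 261.07745361328125), 15.982978820800781) [ 0.62094723 -0.2613627   0.09918137] 732
[-0.33320038 -0.06798669  0.94040168]
[[ 0.62181216 -0.26127669  0.1       ]
 [ 0.6205018  -0.25998954  0.1       ]]
((628.14892578125, -259.9020690917969), (149.88607788085938, 89.34076690673828), 15.705362319946289) 0.007389204545209357
```

Call:
play_rows(steps="0 3.5 0.4 5; 0 7 0.8 10; 0.1 10.5 1.2 15; 0.2 13.5 1.6 20; 0.2 16.1 2 22")

```text
time_s: 1.65
tcp_pos: [0.5463, -0.1102, 0.2401]
orientation: [[-0.848, 0.531, -0.001], [0.531, 0.848, 0.0], [0.001, -0.0, -1.0]]
contact_force: [1.0, -0.2, 0.0]
width: 0.0873
grasp_force: 0.0
```

Call:
play_rows(steps="1.3 3 0.4 5; 2.6 6 0.8 10; 3.9 9 1.2 15; 5.2 12 1.6 20; 6.3 14.9 2 22")

```text
time_s: 2.15
tcp_pos: [0.5717, 0.0493, 0.2201]
orientation: [[-0.587, 0.81, -0.001], [0.81, 0.587, -0.0], [0.0, -0.001, -1.0]]
contact_force: [-0.1, 0.4, -0.0]
width: 0.0872
grasp_force: 0.0
```

Call:
play_rows(steps="2.5 2.5 0.4 5; 5 5 0.8 10; 7.5 7.5 1.2 15; 10 10 1.6 20; 11.4 11.4 2 22")

```text
time_s: 2.65
tcp_pos: [0.6234, 0.1066, 0.188]
orientation: [[-0.364, 0.931, -0.027], [0.926, 0.365, 0.1], [0.103, 0.011, -0.995]]
contact_force: [0.0, 0.3, 0.3]
width: 0.0868
grasp_force: 0.0
```

```bash
python3 -c "
from h import *
d=get('wrist','w2');print(-d['R'].T@d['t'],d['R'][2],d['f'])
s=robot.get_state();print(s['tcp_pos'],s['q'])"
```

```text
[0.59863845 0.16144073 0.37277572] [ 0.07899834 -0.16908375 -0.98243063] 295.95697078219894
[0.62338559 0.10503438 0.18649571] [ 0.3668758   0.41954069  0.04870253 -0.11117643 -1.19345377 -3.09610511]
```

View pics/w2.png

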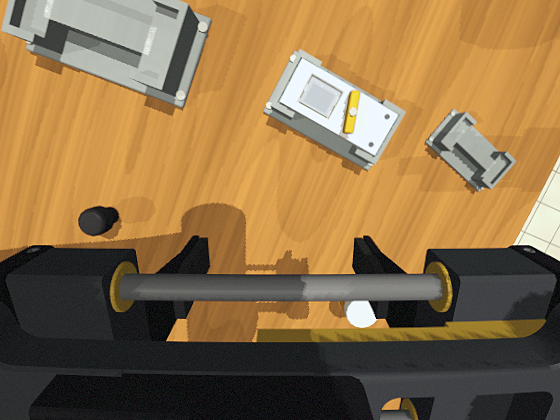

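The wrist view shows the carrier at about (337,103), with the brass bar at (352,112) and the glass at (320,95). Joint 6 ran into its limit, so I will unwind it the other way. The lens estimate is (0.6207, -0.2617, 0.1) with a yaw of 15.6°.

Run:
```python
from h import *
d=load('w2');P=cloud(d);hsv=cv2.cvtColor(d['frame'],cv2.COLOR_RGB2HSV);v,u=np.mgrid[0:420,0:560]
n=np.hypot(u-337,v-105)<80
def rect(m,z,lab):
    cs,_=cv2.findContours(m.astype(np.uint8),0,1);k=max(cs,key=cv2.contourArea)[:,0]; W=plane(d,k,z)[:,:2]*1000
    r=cv2.minAreaRect(W.astype(np.float32));B=cv2.boxPoints(r);e=max([B[1]-B[0],B[2]-B[1]],key=np.linalg.norm)
    print(lab,np.round(r[0],1),np.round(r[1],1),np.degrees(np.arctan2(e[1],e[0])),np.nanmedian(P[...,2][m]))
br=n&(hsv[...,1]>100)&(P[...,2]>.054);rect(br,.0595,'brass')
rect(n&(((hsv[...,2]>215)&(hsv[...,1]<60))|(P[...,2]>.043)),.044,'carrier')
rect(n&(((hsv[...,2]>200)&(hsv[...,1]<60))),.044,'carrier2')
plan([(.62,.215,.17,90),(.658,.2245,.12,194)])
```

```text
brass [656.2 223.7] [10.1 42.4] -77.045235 0.05880814446552337
carrier [645.  226.2] [ 50.9 120.5] -6.7940116 0.043564047971694164
carrier2 [615.7 232.3] [92.  67.6] 1.7564152 0.04317955931084774
call [5.19 1.84 0.82] turn -34.4
call [3.24 4.44 0.82] turn -34.4
call [-1.27  0.32  1.67] turn -34.7
call [-1.22 -0.46  1.67] turn -34.7
call [-0.74 -1.07  1.67] turn -34.7
```

Call:
play_rows(steps="0 0 0 -8; 0 0 0 -16; 0 0 0 -24; 0 0 0 -32; 0 0 0 -40")

```text
time_s: 3.2
tcp_pos: [0.6223, 0.106, 0.1892]
orientation: [[-0.881, 0.473, -0.027], [0.469, 0.878, 0.099], [0.07, 0.075, -0.995]]
contact_force: [-0.4, -0.5, -0.5]
width: 0.087
grasp_force: 0.0
```

```bash
python3 -c "
from h import *
plan([(.62,.215,.17,100),(.6567,.2243,.12,193)])"
```

```text
call [5.38 9.49 1.92] turn -38.3
call [-1.26  0.09  1.67] turn -31.0
call [-1.13 -0.57  1.67] turn -31.0
call [-0.67 -1.07  1.67] turn -31.0
```

```bash
cat >> h.py <<'E'
from scipy.spatial.transform import Rotation as Ro
def plan(wps,st=None):
    s=robot.get_state(); pos=s['tcp_pos'];R=s['orientation']
    for w in wps:
        p=np.array(w[:3]); yaw=np.degrees(np.arctan2(R[1,1],R[0,1])); dy=(w[3]-yaw+180)%360-180
        n=max(1,int(np.ceil(max(np.linalg.norm(p-pos)/.24,abs(dy)/42)))); D=(p-pos)/n
        for i in range(n):
            print('call',np.round(D@R*100,2),'turn',round(-dy/n,1)); R=R@Ro.from_euler('z',-dy/n,degrees=True).as_matrix(); pos=pos+D
    print('now',s['tcp_pos'].round(4),'yaw',np.degrees(np.arctan2(s['orientation'][1,1],s['orientation'][0,1])).round(1),'tilt',s['orientation'][:2,2].round(3),'q',s['q'].round(2))
E
python3 -c "
from h import *
plan([(.45,-.3,.36,100),(.21,-.78,.40,100)])"
```

```text
call [ -1.33 -21.26 -10.28] turn -19.2
call [  5.72 -20.51 -10.28] turn -19.2
call [ 10.71 -14.13  -2.7 ] turn 0.0
call [ 10.7  -14.14  -2.7 ] turn 0.0
call [ 10.69 -14.15  -2.7 ] turn 0.0
now [0.6223 0.106  0.1892] yaw 61.7 tilt [-0.027  0.099] q [ 0.37  0.41  0.05 -0.11 -1.19 -2.39]
```

Call:
play_rows(steps="-0.3 -4.3 -2 -4; -0.6 -8.6 -4 -8; -0.9 -13 -6.2 -12; -1.1 -17 -8.2 -16; -1.3 -21.2 -10.3 -19")

```text
time_s: 3.7
tcp_pos: [0.5339, -0.097, 0.2756]
orientation: [[-0.986, 0.164, -0.026], [0.16, 0.982, 0.099], [0.042, 0.094, -0.995]]
contact_force: [1.2, -0.4, 0.5]
width: 0.0871
grasp_force: 0.0
```

Call:
play_rows(steps="1.1 -4.1 -2 -4; 2.3 -8.2 -4 -8; 3.4 -12.3 -6.1 -12; 4.6 -16.4 -8.2 -16; 5.7 -20.5 -10.3 -19")

```text
time_s: 4.2
tcp_pos: [0.446, -0.299, 0.3614]
orientation: [[-0.986, -0.166, -0.026], [-0.168, 0.981, 0.099], [0.009, 0.102, -0.995]]
contact_force: [1.6, -0.5, 0.1]
width: 0.0871
grasp_force: 0.0
```

Call:
play_rows(steps="2.1 -2.8 -0.5 0; 4.3 -5.6 -1 0; 6.4 -8.4 -1.6 0; 8.6 -11.2 -2.2 0; 10.7 -14.1 -2.7 0")

```text
time_s: 4.7
tcp_pos: [0.3645, -0.4573, 0.3742]
orientation: [[-0.986, -0.163, -0.026], [-0.165, 0.981, 0.099], [0.01, 0.102, -0.995]]
contact_force: [0.6, -0.3, -0.9]
width: 0.0866
grasp_force: 0.0
```

Call:
play_rows(steps="2.1 -2.8 -0.5 0; 4.3 -5.6 -1 0; 6.4 -8.4 -1.6 0; 8.6 -11.2 -2.2 0; 10.7 -14.1 -2.7 0")

```text
time_s: 5.2
tcp_pos: [0.2829, -0.6158, 0.3877]
orientation: [[-0.986, -0.163, -0.026], [-0.165, 0.981, 0.1], [0.01, 0.103, -0.995]]
contact_force: [-0.2, 0.4, 0.7]
width: 0.087
grasp_force: 0.0
```

Call:
play_rows(steps="2.1 -2.8 -0.5 0; 4.3 -5.6 -1 0; 6.4 -8.4 -1.6 0; 8.6 -11.2 -2.2 0; 10.7 -14.1 -2.7 0")

```text
time_s: 5.7
tcp_pos: [0.1999, -0.768, 0.3977]
orientation: [[-0.986, -0.163, -0.025], [-0.165, 0.982, 0.094], [0.01, 0.097, -0.995]]
contact_force: [1.7, -1.9, 1.6]
width: 0.0871
grasp_force: 0.0
```

```bash
python3 -c "
from h import *
plan([(.23,-.86,.40,100)])"
```

```text
call [-1.45 -9.5  -1.17] turn -0.6
now [ 0.1999 -0.768   0.3977] yaw 99.4 tilt [-0.025  0.094] q [-1.12  0.89  1.41 -0.02 -2.18 -0.3 ]
```

Call:
play_rows(steps="-0.2 -1.5 0 0; -0.4 -3 0 0; -0.4 -3 0 0")

```text
time_s: 6.0
tcp_pos: [0.2067, -0.7806, 0.3825]
orientation: [[-0.986, -0.164, -0.023], [-0.166, 0.983, 0.082], [0.009, 0.085, -0.996]]
contact_force: [-0.7, -0.2, -0.1]
width: 0.0869
grasp_force: 0.0
```

Call:
play_rows(steps="-0.4 -3 0 0; -0.8 -6 0 0; -1.2 -9 0 0; -1.2 -9 0 0")

```text
time_s: 6.4
tcp_pos: [0.2195, -0.8139, 0.3416]
orientation: [[-0.986, -0.166, -0.016], [-0.167, 0.985, 0.05], [0.008, 0.052, -0.999]]
contact_force: [-0.7, -0.3, -0.4]
width: 0.087
grasp_force: 0.0
```

Call:
play_rows(steps="-0.5 -4 -2 0; -1 -8 -3 0; -1.5 -12 -4 0; -1.7 -15 -4 0; -1.7 -15 -4 0")

```text
time_s: 6.9
tcp_pos: [0.2275, -0.8396, 0.3141]
orientation: [[-0.986, -0.165, -0.009], [-0.165, 0.986, 0.015], [0.007, 0.017, -1.0]]
contact_force: [-0.2, 0.4, -0.3]
width: 0.0871
grasp_force: 0.0
```

```bash
python3 -c "
from h import *
plan([(.42,-.4,.30,130),(.6,.1,.25,170),(.6567,.2243,.12,193)])"
```

```text
call [-8.76 13.38  0.63] turn -10.2
call [-10.98  11.63   0.63] turn -10.2
call [-12.86   9.51   0.63] turn -10.2
call [-15.31   8.88   1.87] turn -13.3
call [-16.94   5.11   1.87] turn -13.3
call [-17.66   1.07   1.87] turn -13.3
call [-13.05  -3.58  13.14] turn -23.0
now [ 0.2275 -0.8396  0.3141] yaw 99.5 tilt [-0.009  0.015] q [-1.12  1.    1.41  0.   -2.   -0.28]
```

Call:
play_rows(steps="-1.8 2.7 0.1 -2; -3.5 5.4 0.3 -4; -5.3 8.1 0.4 -6; -7 10.7 0.5 -8; -8.8 13.4 0.6 -10")

```text
time_s: 7.4
tcp_pos: [0.292, -0.6911, 0.3114]
orientation: [[-0.942, -0.335, -0.009], [-0.335, 0.942, 0.014], [0.004, 0.016, -1.0]]
contact_force: [1.3, 0.2, 0.7]
width: 0.0868
grasp_force: 0.0
```

Call:
play_rows(steps="-2.2 2.3 0.1 -2; -4.4 4.6 0.3 -4; -6.6 7 0.4 -6; -8.8 9.3 0.5 -8; -11 11.6 0.6 -10")

```text
time_s: 7.9
tcp_pos: [0.3572, -0.5452, 0.3066]
orientation: [[-0.87, -0.494, -0.009], [-0.494, 0.869, 0.014], [0.001, 0.016, -1.0]]
contact_force: [0.1, 0.1, 1.2]
width: 0.0872
grasp_force: 0.0
```

Call:
play_rows(steps="-2.6 1.9 0.1 -2; -5.2 3.8 0.3 -4; -7.8 5.7 0.4 -6; -10.4 7.6 0.5 -8; -12.9 9.5 0.6 -10")

```text
time_s: 8.4
tcp_pos: [0.4227, -0.3989, 0.3021]
orientation: [[-0.771, -0.637, -0.008], [-0.637, 0.77, 0.014], [-0.002, 0.016, -1.0]]
contact_force: [0.5, -0.5, 0.4]
width: 0.0872
grasp_force: 0.0
```

Call:
play_rows(steps="-3 1.8 0.3 -3; -6 3.6 0.7 -6; -9 5.4 1.1 -9; -12 7.2 1.5 -12; -15.3 8.9 1.9 -14")

```text
time_s: 8.9
tcp_pos: [0.4837, -0.2326, 0.2851]
orientation: [[-0.594, -0.805, -0.008], [-0.805, 0.593, 0.014], [-0.007, 0.015, -1.0]]
contact_force: [0.1, -1.0, -0.9]
width: 0.0867
grasp_force: 0.0
```

Call:
play_rows(steps="-3.4 1 0.3 -3; -6.8 2 0.7 -6; -10.2 3 1.1 -9; -13.6 4 1.5 -12; -17 5.1 1.9 -14")

```text
time_s: 9.4
tcp_pos: [0.5439, -0.0651, 0.2678]
orientation: [[-0.381, -0.925, -0.008], [-0.925, 0.381, 0.014], [-0.01, 0.013, -1.0]]
contact_force: [0.8, -0.2, 0.2]
width: 0.0873
grasp_force: 0.0
```

Call:
play_rows(steps="-3.5 0.2 0.3 -3; -7 0.4 0.7 -6; -10.6 0.6 1.1 -9; -14.2 0.8 1.5 -12; -17.7 1.1 1.9 -14")

```text
time_s: 9.9
tcp_pos: [0.6013, 0.103, 0.2505]
orientation: [[-0.146, -0.989, -0.008], [-0.989, 0.146, 0.015], [-0.013, 0.01, -1.0]]
contact_force: [0.9, -0.2, 0.3]
width: 0.0871
grasp_force: 0.0
```

```bash
python3 -c "
from h import *
plan([(.6567,.2243,.12,193)])"
```

```text
call [-12.64  -3.85  13.18] turn -21.4
now [0.6013 0.103  0.2505] yaw 171.6 tilt [-0.008  0.015] q [ 0.43  0.34  0.05 -0.02 -1.29 -0.57]
```

Call:
play_rows(steps="-2.6 -0.8 2.6 -4; -5.2 -1.6 5.2 -8; -7.8 -2.4 7.8 -12; -10.4 -3.2 10.4 -16; -12.6 -3.85 13.2 -21.4", hand=4, squeeze=10)

```text
time_s: 10.4
tcp_pos: [0.6572, 0.2238, 0.1189]
orientation: [[0.227, -0.974, -0.008], [-0.974, -0.227, 0.015], [-0.016, 0.004, -1.0]]
contact_force: [0.8, -0.2, 0.2]
width: 0.0553
grasp_force: 0.0
```

```bash
python3 -c "
from h import *
plan([(.6567,.2243,.0575,193)])
a=get('scene','sc2');b=get('wrist','w3')
s=cv2.resize(a['frame'][200:320,260:400],(560,480));cv2.imwrite('pics/c.png',np.hstack([s,cv2.resize(b['frame'],(560,480))])[:,:,::-1][:,::][:480,:1120:][:, :] if 0 else cv2.resize(np.hstack([s,cv2.resize(b['frame'],(560,480))]),(800,343))[:,:,::-1])"
```

```text
call [0.04 0.01 6.14] turn 0.1
now [0.6572 0.2238 0.1189] yaw -166.9 tilt [-0.008  0.015] q [ 0.55  0.57  0.09 -0.02 -1.09 -0.31]
```

View pics/c.png

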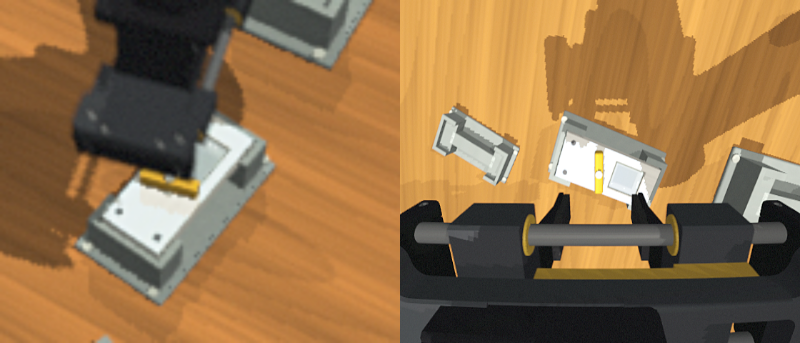

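The bar stands upright and centred between the fingers in the wrist view, so I go down, close and turn it.

Call:
play_rows(steps="0 0 2 0; 0 0 4 0; 0 0 6.1 0; 0 0 6.1 0; 0 0 6.1 0")

```text
time_s: 11.0
tcp_pos: [0.6562, 0.2229, 0.0597]
orientation: [[0.223, -0.975, -0.008], [-0.975, -0.223, 0.014], [-0.016, 0.005, -1.0]]
contact_force: [0.2, 0.7, 1.5]
width: 0.0399
grasp_force: 0.0
```

Call:
play_rows(steps="0 0 0 0; 0 0 0 0; 0 0 0 0; 0 0 0 0; 0 0 0 0", hand=0.5, squeeze=10)

```text
time_s: 11.5
tcp_pos: [0.6557, 0.2233, 0.0589]
orientation: [[0.223, -0.975, -0.009], [-0.975, -0.224, 0.014], [-0.016, 0.005, -1.0]]
contact_force: [-0.4, -0.2, 0.7]
width: 0.0093
grasp_force: 0.0
```

Call:
play_rows(steps="0 0 0 -6; 0 0 0 -12; 0 0 0 -18; 0 0 0 -24; 0 0 0 -30")

```text
time_s: 12.0
tcp_pos: [0.6556, 0.2232, 0.0586]
orientation: [[0.684, -0.729, -0.009], [-0.729, -0.684, 0.014], [-0.017, -0.003, -1.0]]
contact_force: [0.7, -0.6, -0.4]
width: 0.0051
grasp_force: 0.0
```

```bash
python3 -c "
from h import *
print(robot.nose_length)
a=get('scene','sc3');b=get('top','t3');c=get('wrist','w4')
f=lambda x:cv2.resize(x,(400,300))
cv2.imwrite('pics/c2.png',np.vstack([np.hstack([f(a['frame'][200:320,260:420]),f(b['frame'][150:240,160:280])]),np.hstack([f(c['frame']),f(c['frame'][120:270,180:380])])])[:,:,::-1])
"
```

```text
0.008
```

View pics/c2.png

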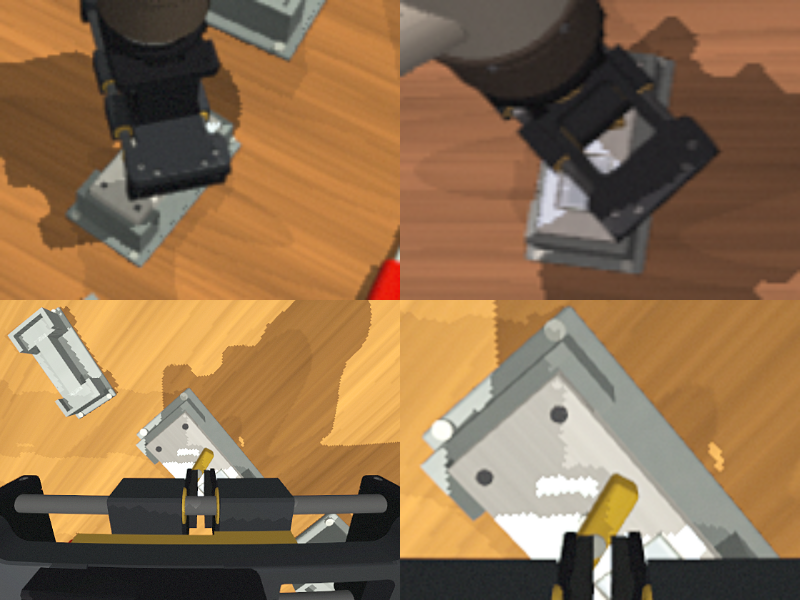

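The fingers look closed near the pivot, with the bar still sticking out and not gripped. I'll measure the bar's height and direction.

Run:
```python
from h import *
d=load('w4');P=cloud(d);hsv=cv2.cvtColor(d['frame'],cv2.COLOR_RGB2HSV);v,u=np.mgrid[0:420,0:560]
m=(u>260)&(u<310)&(v>190)&(v<265)&(hsv[...,1]>130)&(hsv[...,2]>90)&(hsv[...,0]>20)
m&=P[...,2]>.03
Q=P[m];print(m.sum(),np.percentile(Q,[2,25,50,75,98],axis=0).round(4))
top=Q[Q[:,2]>np.percentile(Q[:,2],60)];c=top.mean(0);w=np.linalg.svd(top[:,:2]-c[:2])[2][0];print('top',c,np.degrees(np.arctan2(w[1],w[0])),len(top))
# finger pixels
f=(u>268)&(u<312)&(v>230)&(v<262)&(hsv[...,2]<70);F=P[f];print('finger',np.nanpercentile(F,[2,50,98],axis=0).round(4))
print(robot.get_state())
```

```text
525 [[0.6543 0.2029 0.0514]
 [0.6586 0.2067 0.0578]
 [0.6612 0.212  0.0586]
 [0.6633 0.217  0.059 ]
 [0.6663 0.2247 0.067 ]]
top [0.66039291 0.21224447 0.06155241] 108.1397253685296 210
finger [[0.655  0.1877 0.0761]
 [0.659  0.2111 0.0942]
 [0.6759 0.2197 0.156 ]]
{'time_s': 12.15, 'q': array([ 0.55286339,  0.61967091,  0.02350334, -0.02043918, -0.97513904,
        0.20556927]), 'qvel': array([-0.00053324,  0.0004699 , -0.00097509,  0.00029616,  0.00019553,
       -0.01311062]), 'effort': array([ 1.38856485e-02, -4.80735826e+01,  1.66930282e+01,  3.72104645e+00,
        5.37402299e-02,  1.15734343e-01]), 'tcp_pos': array([0.65559881, 0.2232124 , 0.05861926]), 'orientation': array([[ 0.67933469, -0.73377045, -0.00923572],
       [-0.73363898, -0.67939146,  0.01418061],
       [-0.01667998, -0.0028577 , -0.9998568 ]]), 'contact_force': array([-0.33318255, -0.29424623,  0.24644763]), 'wrist_torque': array([-0.0536041 ,  0.18228478, -0.0246957 ]), 'grasp_force': 0.0, 'width': 0.005110119059766453}
```

Run:
```python
from h import *
d=load('w4');P=cloud(d)
s=robot.get_state()
for v in range(228,264,4):
    print(v,[(u,tuple((((P[v,u]-s['tcp_pos'])@s['orientation'])*1000).round(0).tolist())) for u in(268,272,276,280,284,288,292,296,300,304)])
```

```text
228 [(268, (3.0, -8.0, 15.0)), (272, (4.0, -5.0, 14.0)), (276, (9.0, -2.0, 1.0)), (280, (9.0, 0.0, -0.0)), (284, (9.0, 3.0, -0.0)), (288, (9.0, 5.0, -0.0)), (292, (10.0, 8.0, -1.0)), (296, (3.0, 11.0, 15.0)), (300, (3.0, 14.0, 16.0)), (304, (4.0, 17.0, 14.0))]
232 [(268, (0.0, -8.0, 16.0)), (272, (5.0, -5.0, 4.0)), (276, (7.0, -2.0, -1.0)), (280, (6.0, 0.0, -0.0)), (284, (7.0, 3.0, -0.0)), (288, (6.0, 5.0, 0.0)), (292, (0.0, 9.0, 16.0)), (296, (1.0, 11.0, 15.0)), (300, (0.0, 14.0, 15.0)), (304, (0.0, 17.0, 15.0))]
236 [(268, (11.0, -7.0, -17.0)), (272, (4.0, -5.0, -0.0)), (276, (3.0, -2.0, 1.0)), (280, (4.0, 0.0, -1.0)), (284, (4.0, 3.0, -1.0)), (288, (-3.0, 6.0, 15.0)), (292, (-3.0, 9.0, 15.0)), (296, (11.0, 10.0, -18.0)), (300, (11.0, 12.0, -18.0)), (304, (-2.0, 17.0, 14.0))]
240 [(268, (9.0, -7.0, -19.0)), (272, (9.0, -4.0, -20.0)), (276, (9.0, -2.0, -19.0)), (280, (2.0, 0.0, -2.0)), (284, (1.0, 3.0, -1.0)), (288, (9.0, 5.0, -19.0)), (292, (9.0, 7.0, -19.0)), (296, (11.0, 9.0, -24.0)), (300, (11.0, 12.0, -23.0)), (304, (-7.0, 17.0, 18.0))]
244 [(268, (9.0, -6.0, -24.0)), (272, (9.
[... 635 characters left out ...]
, 3.0, 16.0)), (288, (10.0, 5.0, -35.0)), (292, (10.0, 7.0, -36.0)), (296, (11.0, 9.0, -39.0)), (300, (11.0, 11.0, -38.0)), (304, (37.0, 8.0, -93.0))]
256 [(268, (9.0, -6.0, -39.0)), (272, (10.0, -4.0, -40.0)), (276, (3.0, -2.0, -28.0)), (280, (-19.0, 0.0, 16.0)), (284, (-20.0, 3.0, 18.0)), (288, (10.0, 4.0, -40.0)), (292, (10.0, 6.0, -41.0)), (296, (11.0, 8.0, -42.0)), (300, (11.0, 10.0, -43.0)), (304, (37.0, 8.0, -95.0))]
260 [(268, (9.0, -6.0, -44.0)), (272, (9.0, -4.0, -44.0)), (276, (1.0, -2.0, -28.0)), (280, (-22.0, 0.0, 17.0)), (284, (-22.0, 3.0, 17.0)), (288, (9.0, 4.0, -44.0)), (292, (9.0, 6.0, -44.0)), (296, (9.0, 8.0, -44.0)), (300, (11.0, 10.0, -48.0)), (304, (36.0, 8.0, -95.0))]
```

The picture puts the fingertips about 17 mm behind the reported TCP, not 8 mm ahead of it. That explains why the fingers closed above the bar. I'll reopen, turn back and go down about 26 mm further, watching the force.

Call:
play_rows(steps="0 0 0 6; 0 0 0 12; 0 0 0 18; 0 0 0 24; 0 0 0 30", hand=4)

```text
time_s: 12.65
tcp_pos: [0.6556, 0.2232, 0.0586]
orientation: [[0.217, -0.976, -0.009], [-0.976, -0.217, 0.014], [-0.016, 0.006, -1.0]]
contact_force: [0.3, -0.3, -0.0]
width: 0.0358
grasp_force: 0.0
```

Call:
play_rows(steps="0 0.1 0.7 0; 0 0.1 1.3 0; 0 0.1 2 0; 0 0.1 2.6 0; 0 0.1 2.6 0")

```text
time_s: 13.15
tcp_pos: [0.6535, 0.2229, 0.031]
orientation: [[0.223, -0.975, -0.012], [-0.975, -0.224, 0.013], [-0.015, 0.009, -1.0]]
contact_force: [0.1, -0.3, 0.1]
width: 0.0398
grasp_force: 0.0
```

Run:
```python
from h import *
d=get('wrist','w5');P=cloud(d);s=robot.get_state();print(s['tcp_pos'],s['contact_force'],s['width'])
T=((P-s['tcp_pos'])@s['orientation'])*1000
f=cv2.cvtColor(d['frame'],cv2.COLOR_RGB2HSV)
for sg in(-1,1):
    m=(abs(T[...,0]-9.5)<2.5)&(T[...,1]*sg>14)&(T[...,1]*sg<38)&(T[...,2]<5)&(T[...,2]>-50)&(f[...,2]<90)
    print(sg,m.sum(),np.percentile(T[m],[1,50,99],axis=0).round(1) if m.any() else '')
b=(f[...,1]>130)&(f[...,0]>20)&(f[...,0]<35)&(P[...,2]>.05)&(P[...,2]<.063)&(abs(T[...,0])<30)&(abs(T[...,1])<12)
print('bar',np.percentile(T[b],[1,50,99],axis=0).round(1))
```

```text
[0.65403832 0.22315829 0.03173129] [-0.47622239 -0.47060178  0.06197814] 0.04011057519624519
-1 541 [[  7.1 -28.8 -49.8]
 [ 10.3 -23.2 -36.6]
 [ 11.9 -18.7 -16.4]]
1 548 [[  7.5  21.2 -49.7]
 [ 10.2  25.7 -36.2]
 [ 11.9  31.4 -16.2]]
bar [[ -7.   -7.3 -28.6]
 [ 12.2  -2.8 -27.1]
 [ 21.    1.5 -19.5]]
```

Call:
play_rows(steps="0 -0.4 0 0; 0 -0.4 0 0; 0 -0.4 0 0", hand=0.6, squeeze=8)

```text
time_s: 13.5
tcp_pos: [0.6587, 0.2244, 0.033]
orientation: [[0.223, -0.975, -0.008], [-0.975, -0.224, 0.015], [-0.016, 0.005, -1.0]]
contact_force: [-0.2, -0.2, 0.9]
width: 0.0233
grasp_force: 0.0
```

Call:
play_rows(steps="0 0 0 0; 0 0 0 0; 0 0 0 0; 0 0 0 0")

```text
time_s: 13.9
tcp_pos: [0.6581, 0.2242, 0.0328]
orientation: [[0.224, -0.975, -0.009], [-0.975, -0.224, 0.014], [-0.016, 0.006, -1.0]]
contact_force: [-0.9, 0.1, 1.9]
width: 0.0101
grasp_force: 8.0
```

Call:
play_rows(steps="0 0 0 -7; 0 0 0 -14; 0 0 0 -21; 0 0 0 -28; 0 0 0 -35")

```text
time_s: 14.4
tcp_pos: [0.6588, 0.2246, 0.0328]
orientation: [[0.745, -0.666, -0.008], [-0.666, -0.746, 0.015], [-0.016, -0.006, -1.0]]
contact_force: [0.0, 0.2, 0.7]
width: 0.0095
grasp_force: 8.0
```

Call:
play_rows(steps="0 0 0 -7; 0 0 0 -14; 0 0 0 -21; 0 0 0 -28; 0 0 0 -36")

```text
time_s: 14.9
tcp_pos: [0.6591, 0.225, 0.033]
orientation: [[0.995, -0.1, -0.007], [-0.1, -0.995, 0.016], [-0.009, -0.015, -1.0]]
contact_force: [-0.2, 1.8, -0.3]
width: 0.0103
grasp_force: 8.0
```

Call:
play_rows(steps="0 0 0 0; 0 0 0 0; 0 0 0 0")

```text
time_s: 15.2
tcp_pos: [0.6588, 0.2246, 0.0329]
orientation: [[0.994, -0.108, -0.008], [-0.108, -0.994, 0.015], [-0.009, -0.014, -1.0]]
contact_force: [1.8, 0.5, 0.2]
width: 0.0095
grasp_force: 8.0
```

Call:
play_rows(steps="0 0 0 0; 0 0 0 0; 0 0 -1.5 0; 0 0 -3 0; -1.35 0 -3 0", hand=8.7)

```text
time_s: 15.7
tcp_pos: [0.6485, 0.2259, 0.067]
orientation: [[0.994, -0.106, -0.002], [-0.106, -0.994, 0.017], [-0.004, -0.017, -1.0]]
contact_force: [-0.3, 0.7, 0.6]
width: 0.0423
grasp_force: 0.0
```

Call:
play_rows(steps="0 0 0 0; 0 0 0 0; 0 0 0 0")

```text
time_s: 16.0
tcp_pos: [0.6456, 0.2253, 0.0631]
orientation: [[0.994, -0.106, -0.009], [-0.106, -0.994, 0.014], [-0.01, -0.013, -1.0]]
contact_force: [0.1, -0.2, 0.6]
width: 0.0658
grasp_force: 0.0
```

Run:
```python
from h import *
d=get('wrist','w6');P=cloud(d);s=robot.get_state();print(s['tcp_pos'],s['orientation'].round(3).tolist(),s['width'])
T=((P-s['tcp_pos'])@s['orientation'])*1000
f=cv2.cvtColor(d['frame'],cv2.COLOR_RGB2HSV)
for sg in(-1,1):
    m=(abs(T[...,0]-9.5)<2.5)&(T[...,1]*sg>30)&(T[...,1]*sg<65)&(T[...,2]<0)&(T[...,2]>-50)&(f[...,2]<90)
    print(sg,m.sum(),np.percentile(T[m],[1,50,99],axis=0).round(1) if m.any() else '')
b=(f[...,1]>130)&(f[...,0]>20)&(f[...,0]<35)&(P[...,2]>.056)&(P[...,2]<.063)&(abs(T[...,0])<50)&(abs(T[...,1])<20)
print('bar',np.percentile(T[b],[1,50,99],axis=0).round(1))
k=(P[...,2]>.042)&(P[...,2]<.0465)&(abs(T[...,1])<40)&(abs(T[...,0])<80)
for x0 in(20,30,40):
  q=T[k&(abs(T[...,0]-x0)<3)];print('carrier',x0,np.percentile(q,[1,99],axis=0).round(1).tolist(),len(q))
print(np.percentile(T[k][:,0],99))
cv2.imwrite('pics/w6s.png',d['frame'][:,:,::-1])
```

```text
[0.64549355 0.22519514 0.06282639] [[0.994, -0.106, -0.009], [-0.106, -0.994, 0.014], [-0.01, -0.013, -1.0]] 0.06993463788191698
-1 515 [[  7.5 -42.4 -49.7]
 [  9.3 -37.1 -36.4]
 [ 11.  -32.8 -17.3]]
1 547 [[  7.2  33.1 -49.8]
 [  9.2  37.8 -36.6]
 [ 10.9  43.4 -16.9]]
bar [[-9.3 -4.2  2.5]
 [16.5 -0.1  4. ]
 [33.3  4.5  5.9]]
carrier 20 [[17.0, -24.5, 17.6], [22.9, 24.8, 20.5]] 467
carrier 30 [[27.0, -24.2, 17.4], [32.9, 25.1, 20.4]] 495
carrier 40 [[37.0, -24.0, 17.4], [43.0, 24.9, 20.4]] 620
58.47428298129917
```

View pics/w6s.png

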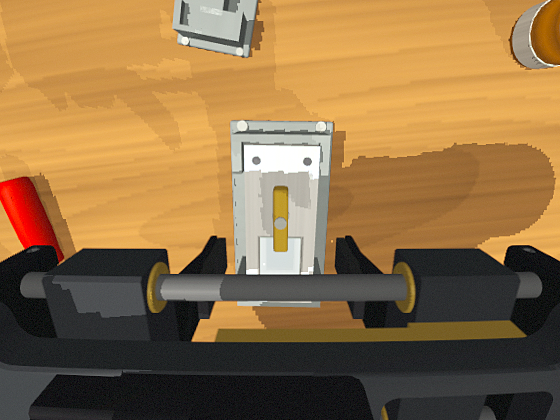

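The bar at (281,218) now lies along the carrier and over the glass, and the carrier is centred between the fingers. Next I go down and grip it.

Call:
play_rows(steps="0 0 1.5 0; 0 0 3 0; 0 0 4.5 0; 0 0 6.1 0; 0 0 6.1 0")

```text
time_s: 16.55
tcp_pos: [0.6422, 0.2249, -0.0025]
orientation: [[0.994, -0.107, -0.016], [-0.107, -0.994, 0.011], [-0.017, -0.009, -1.0]]
contact_force: [-0.0, -0.7, 0.2]
width: 0.0867
grasp_force: 0.0
```

Call:
play_rows(steps="0 0 0 0; 0 0 0 0; 0 0 0 0; 0 0 0 0; 0 0 0 0", hand=4.5, squeeze=45)

```text
time_s: 17.05
tcp_pos: [0.6448, 0.2262, 0.0024]
orientation: [[0.994, -0.106, -0.008], [-0.106, -0.994, 0.015], [-0.01, -0.014, -1.0]]
contact_force: [0.8, -0.2, -0.3]
width: 0.055
grasp_force: 0.0
```

Call:
play_rows(steps="0 0 0 0; 0 0 -0.7 0; 0 0 -1.4 0; 0 0 -2.2 0; 0 0 -3 0")

```text
time_s: 17.55
tcp_pos: [0.6448, 0.2256, 0.0325]
orientation: [[0.994, -0.106, -0.009], [-0.106, -0.994, 0.014], [-0.011, -0.013, -1.0]]
contact_force: [0.5, -0.3, -2.1]
width: 0.0496
grasp_force: 44.9
```

Call:
play_rows(steps="0 0 -3.5 0; 0 0 -7 0; 0 0 -11 0; 0 0 -15 0; 0 0 -19 0", squeeze=60)

```text
time_s: 18.05
tcp_pos: [0.6462, 0.2226, 0.2241]
orientation: [[0.994, -0.106, -0.009], [-0.106, -0.994, 0.015], [-0.01, -0.013, -1.0]]
contact_force: [0.9, 0.5, -2.7]
width: 0.0495
grasp_force: 59.9
```

Call:
play_rows(steps="2.5 1 -3.5 0; 5 2 -7 0; 7.5 3 -10.5 0; 10 4 -14 0; 12.5 5 -17.5 0")

```text
time_s: 18.55
tcp_pos: [0.7659, 0.1572, 0.396]
orientation: [[0.994, -0.106, -0.007], [-0.106, -0.994, 0.015], [-0.009, -0.014, -1.0]]
contact_force: [2.2, 0.7, -1.0]
width: 0.0492
grasp_force: 59.9
```

```bash
cat >> h.py <<'E'
def carrier(n,uv0=None):
    """carrier plane/pose in wrist picture: points near expected carrier in tool frame"""
    d=get('wrist',n);P=cloud(d);s=robot.get_state();R=s['orientation'];T=((P-s['tcp_pos'])@R)*1000
    f=cv2.cvtColor(d['frame'],cv2.COLOR_RGB2HSV)
    k=(f[...,1]<60)&(f[...,2]>110)&(abs(T[...,1])<24)&(T[...,0]>12)&(T[...,0]<75)&(abs(T[...,2]+43)<40)
    Q=T[k]; c=np.median(Q,0); q=Q
    for _ in range(5):
        c=q.mean(0); nrm=np.linalg.svd(q-c,full_matrices=False)[2][2]; nrm*=-np.sign(nrm[2]); q=Q[abs((Q-c)@nrm)<2]
    print('n tool',nrm.round(3),'world',(R@nrm).round(3),len(q),len(Q),'c',c.round(1),'max x',np.percentile(q[:,0],99).round(1),'y',np.percentile(q[:,1],[2,98]).round(1))
    s2=(-nrm@c/1)  # plane: nrm.(x-c)=0
    print('top face z at tool x,y=0:',(c[2]+(nrm[0]*c[0]+nrm[1]*c[1])/nrm[2]).round(1),'width',s['width'],'grip',s['grasp_force'])
E
python3 -c "
from h import *
carrier('w7');plan([(.75,.19,.4,-96)])"
```

```text
n tool [ 0.004 -0.017 -1.   ] world [-0. -0.  1.] 7673 7726 c [ 35.1  -0.1 -36.7] max x 54.1 y [-23.2  22.9]
top face z at tool x,y=0: -36.9 width 0.04942449738270287 grip 59.950469105970114
call [-2.56 -3.25  0.07] turn -0.4
now [0.7719 0.1549 0.4003] yaw -96.4 tilt [0.006 0.016] q [ 0.4   0.71  1.03 -0.01 -1.88  1.06]
```

Call:
play_rows(steps="3 -1.2 0 0; 6 -2.2 0 0; 9 -3.2 -1 0; 12 -4.2 -2 0; 15 -5.2 -3 0")

```text
time_s: 19.1
tcp_pos: [0.8329, 0.1751, 0.3739]
orientation: [[0.994, -0.107, 0.03], [-0.107, -0.994, 0.02], [0.028, -0.023, -0.999]]
contact_force: [-1.5, 0.3, -1.2]
width: 0.049
grasp_force: 60.0
```

Call:
play_rows(steps="3.5 -1.2 -1 0; 7 -2.4 -2 0; 10.5 -3.6 -3 0; 14 -4.8 -4 0; 17.5 -6 -5 0")

```text
time_s: 19.6
tcp_pos: [0.8595, 0.1831, 0.347]
orientation: [[0.992, -0.105, 0.063], [-0.107, -0.994, 0.025], [0.06, -0.032, -0.998]]
contact_force: [0.3, -0.1, -3.0]
width: 0.0499
grasp_force: 60.0
```

Call:
play_rows(steps="4 -1.1 -2.5 0; 8 -2.2 -5 0; 12 -3.3 -7.5 0; 16 -4.4 -10 0; 20 -5.5 -12 0")

```text
time_s: 20.1
tcp_pos: [0.8661, 0.1781, 0.3593]
orientation: [[0.989, -0.105, 0.1], [-0.108, -0.994, 0.031], [0.096, -0.041, -0.994]]
contact_force: [0.7, 0.1, -2.4]
width: 0.0493
grasp_force: 60.0
```

Call:
play_rows(steps="4 -1.1 -2.5 0; 8 -2.2 -5 0; 12 -3.3 -7.5 0; 16 -4.4 -10 0; 20 -5.5 -12 0")

```text
time_s: 20.6
tcp_pos: [0.871, 0.1739, 0.3734]
orientation: [[0.985, -0.104, 0.136], [-0.109, -0.993, 0.035], [0.132, -0.05, -0.99]]
contact_force: [-0.2, 0.0, -1.7]
width: 0.0493
grasp_force: 60.0
```

Good: the tilt grows by about 0.036 per call. I'll carry on.

Call:
play_rows(steps="4.5 -1.4 -2.5 0; 9 -2.8 -5 0; 13.5 -4.2 -7.5 0; 18 -5.6 -10 0; 22 -7 -12 0")

```text
time_s: 21.1
tcp_pos: [0.8768, 0.175, 0.385]
orientation: [[0.98, -0.102, 0.173], [-0.111, -0.993, 0.04], [0.168, -0.059, -0.984]]
contact_force: [0.4, 0.0, -1.5]
width: 0.0493
grasp_force: 60.0
```

Call:
play_rows(steps="4.5 -1.4 -2.5 0; 9 -2.8 -5 0; 13.5 -4.2 -7.5 0; 18 -5.6 -10 0; 22 -7 -12 0")

```text
time_s: 21.6
tcp_pos: [0.8806, 0.1756, 0.4005]
orientation: [[0.972, -0.101, 0.211], [-0.113, -0.993, 0.046], [0.205, -0.068, -0.976]]
contact_force: [0.9, -0.6, -2.6]
width: 0.0493
grasp_force: 60.0
```

Call:
play_rows(steps="4.5 -1.4 -2.5 0; 9 -2.8 -5 0; 13.5 -4.2 -7.5 0; 18 -5.6 -10 0; 22 -7 -12 0")

```text
time_s: 22.1
tcp_pos: [0.8823, 0.176, 0.4188]
orientation: [[0.964, -0.098, 0.248], [-0.114, -0.992, 0.051], [0.241, -0.077, -0.967]]
contact_force: [0.7, -0.7, -2.5]
width: 0.0495
grasp_force: 60.0
```

Call:
play_rows(steps="4.5 -1.4 -2.5 0; 9 -2.8 -5 0; 13.5 -4.2 -7.5 0; 18 -5.6 -10 0; 22 -7 -12 0")

```text
time_s: 22.6
tcp_pos: [0.8822, 0.1762, 0.4397]
orientation: [[0.954, -0.096, 0.286], [-0.116, -0.992, 0.056], [0.278, -0.086, -0.957]]
contact_force: [0.0, 0.8, -2.4]
width: 0.049
grasp_force: 60.0
```

Call:
play_rows(steps="4 -2.5 -2 0; 8 -5 -4 0; 12 -7.5 -6 0; 16 -10 -8 0; 20 -12 -10 0")

```text
time_s: 23.1
tcp_pos: [0.8796, 0.2096, 0.4537]
orientation: [[0.942, -0.092, 0.322], [-0.118, -0.991, 0.062], [0.313, -0.097, -0.945]]
contact_force: [-0.1, 1.0, -2.9]
width: 0.0491
grasp_force: 60.0
```

Run:
```python
from h import *
carrier('w8')
s=robot.get_state();print(s['q'].round(2),s['tcp_pos'])
```

```text
n tool [-0.008 -0.015 -1.   ] world [-0.328 -0.047  0.943] 8325 8752 c [ 38.5   0.1 -41.4] max x 59.8 y [-22.8  23.1]
top face z at tool x,y=0: -41.1 width 0.049454131829077916 grip 60.005406104028225
[ 0.44  0.86  1.41  0.08 -1.79  1.05] [0.87942968 0.21019226 0.45404769]
```

```bash
cat >> h.py <<'E'
a=np.radians(15.6);t=.35
LX=np.array([np.cos(a)*np.cos(t),np.sin(a)*np.cos(t),np.sin(t)]);LZ=np.array([-np.cos(a)*np.sin(t),-np.sin(a)*np.sin(t),np.cos(t)]);LY=np.cross(LZ,LX)
L=np.array([.6207,-.2617,.1]); W=L+.1*LZ
E
python3 - <<'E'
from h import *
s=robot.get_state();R=s['orientation']
ths=np.arange(-60,60,.5); g=[(R@Ro.from_euler('z',x,degrees=True).as_matrix())[:,0]@LX for x in ths]; th=ths[np.argmax(g)];R2=R@Ro.from_euler('z',th,degrees=True).as_matrix()
print('turn',th,np.arccos(max(g)),'yaw',np.degrees(np.arctan2(R2[1,1],R2[0,1])), 'z ang',np.arccos(-R2[:,2]@LZ))
w=np.array([-24.5,0,-33])/1000; tcp=W-R2@w; print('tcp',tcp, W)
y=np.degrees(np.arctan2(R2[1,1],R2[0,1]))
plan([(.70,.10,.40,y-10),(*(tcp+[0,0,.12]),y),(*tcp,y)])
E
```

```text
turn -21.5 0.016581803620657684 yaw -74.89798035878661 z ang 0.031113309136489603
tcp [ 0.620604   -0.26263068  0.17078363] [ 0.58767337 -0.2709212   0.19393727]
call [-17.31  13.08  -1.37] turn -10.4
call [-6.66 17.96  2.74] turn -5.3
call [-8.28 17.27  2.74] turn -5.3
call [-3.93 -0.26 11.34] turn -0.6
now [0.8794 0.2102 0.454 ] yaw -95.3 tilt [0.322 0.063] q [ 0.44  0.86  1.41  0.08 -1.79  1.05]
```

Call:
play_rows(steps="-3.4 2.6 -0.3 -2; -6.9 5.2 -0.5 -4; -10.4 7.8 -0.8 -6; -13.9 10.4 -1.1 -8; -17.3 13.1 -1.4 -10.4")

```text
time_s: 23.65
tcp_pos: [0.7262, 0.1148, 0.4083]
orientation: [[0.943, 0.081, 0.322], [0.064, -0.996, 0.062], [0.326, -0.038, -0.945]]
contact_force: [0.8, -0.5, -0.9]
width: 0.049
grasp_force: 60.0
```

Call:
play_rows(steps="-1.3 3.6 0.5 -1; -2.6 7.2 1 -2; -4 10.8 1.6 -3; -5.3 14.4 2.2 -4; -6.6 18 2.7 -5.3")

```text
time_s: 24.15
tcp_pos: [0.6882, -0.0671, 0.3549]
orientation: [[0.932, 0.167, 0.323], [0.155, -0.986, 0.062], [0.328, -0.008, -0.945]]
contact_force: [0.8, -1.1, -2.8]
width: 0.0492
grasp_force: 60.0
```

Call:
play_rows(steps="-1.6 3.5 0.5 -1; -3.3 7 1 -2; -5 10.4 1.6 -3; -6.7 13.8 2.2 -4; -8.3 17.3 2.7 -5.3")

```text
time_s: 24.65
tcp_pos: [0.6484, -0.2488, 0.3006]
orientation: [[0.912, 0.252, 0.322], [0.245, -0.967, 0.062], [0.328, 0.022, -0.945]]
contact_force: [0.7, -0.2, -2.3]
width: 0.0491
grasp_force: 60.0
```

Call:
play_rows(steps="0 0 0 0; 0 0 0 0; 0 0 0 0")

```text
time_s: 24.95
tcp_pos: [0.6495, -0.2469, 0.3015]
orientation: [[0.912, 0.252, 0.323], [0.245, -0.968, 0.062], [0.328, 0.023, -0.944]]
contact_force: [0.7, 0.3, -3.0]
width: 0.0494
grasp_force: 60.0
```

Run:
```python
from h import *
carrier('w9')
s=robot.get_state();print(s['q'].round(2),s['tcp_pos'],s['orientation'].round(3).tolist())
cv2.imwrite('pics/w9s.png',load('w9')['frame'][:,:,::-1])
```

```text
n tool [-0.01  -0.014 -1.   ] world [-0.336 -0.051  0.941] 8329 8717 c [ 38.1  -0.1 -41.8] max x 59.2 y [-23.1  23.1]
top face z at tool x,y=0: -41.5 width 0.04916308483516936 grip 60.005010107997805
[-0.19  0.31  0.15 -0.14 -1.09  2.06] [ 0.64963087 -0.24651549  0.30164107] [[0.912, 0.252, 0.323], [0.245, -0.967, 0.062], [0.329, 0.023, -0.944]]
```

View pics/w9s.png

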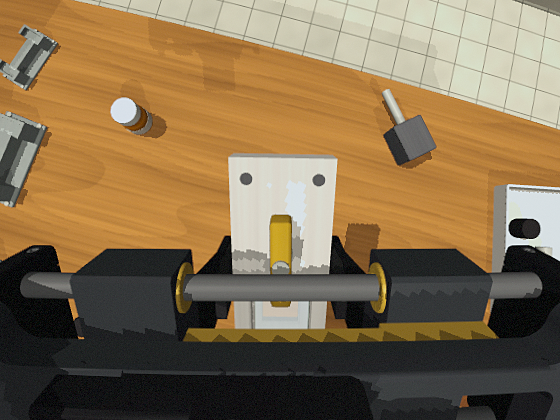

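The carrier is firmly held and leaning, with its +x end edge at about (283,156) and the bar still along it. Now the remaining shift, measured directly in the world frame.

```bash
cat >> h.py <<'E'
def final(n):
    d=get('wrist',n);P=cloud(d);s=robot.get_state();R=s['orientation'];T=((P-s['tcp_pos'])@R)*1000
    f=cv2.cvtColor(d['frame'],cv2.COLOR_RGB2HSV);m=(abs(T[...,1])<32)&(T[...,0]>12)&(T[...,0]<80)&(abs(T[...,2]+41)<6)&(f[...,1]<90)
    Q=P[m];
    for _ in range(5):
        c=Q.mean(0);nz=np.linalg.svd(Q-c,full_matrices=False)[2][2];nz*=np.sign(nz[2]);Q=Q[abs((Q-c)@nz)<2e-3] 
    cs,_=cv2.findContours(m.astype(np.uint8),0,1)
    x=R[:,0]-nz*(R[:,0]@nz);x/=np.linalg.norm(x);
    for _ in range(3):  # centre line from slices
        y=np.cross(nz,x);q=np.c_[(Q-c)@x,(Q-c)@y];b=np.arange(-.018,.016,.003)
        mid=[(np.percentile(q[abs(q[:,0]-t)<.002][:,1],[1,99]).mean()) for t in b];k=np.polyfit(b,mid,1);x=x+k[0]*y;x/=np.linalg.norm(x)
    y=np.cross(nz,x);q=(Q-c);e=np.percentile((q@x)[abs(q@y-k[1])<.018],99.7)
    win=c+x*(e-.060-.024)+y*k[1]-nz*.005
    v=win-L;print('window in lens',np.round([v@LX,v@LY,v@LZ],4),'z ang',np.arccos(nz@LZ).round(3),'x ang',np.arccos(x@LX).round(3),'end err',e,'win',win.round(4))
    print('need shift tool cm',((W-win)@R*100).round(2),'yaw err deg (lens z)',np.degrees(np.arctan2(x@LY,x@LX)).round(1),s['qvel'].round(3),s['tcp_pos'].round(4))
E
python3 -c "
from h import *
final('w10')"
```

```text
window in lens [0.0755 0.0086 0.215 ] z ang 0.041 x ang 0.027 end err 0.02117006652148149 win [ 0.6156 -0.2541  0.3279]
need shift tool cm [-7.36  0.61 11.64] yaw err deg (lens z) -1.5 [ 0.002 -0.    -0.002 -0.     0.001  0.002] [ 0.6497 -0.2463  0.3017]
```

Call:
play_rows(steps="-1.5 0.1 2 0; -3 0.2 4 0; -4.5 0.4 6.5 0; -6 0.5 9 0; -7 0.6 11 0")

```text
time_s: 25.55
tcp_pos: [0.6218, -0.2622, 0.1729]
orientation: [[0.913, 0.253, 0.321], [0.246, -0.967, 0.063], [0.327, 0.021, -0.945]]
contact_force: [0.2, 0.4, -2.1]
width: 0.0491
grasp_force: 60.0
```

Call:
play_rows(steps="0 0 0 0; 0 0 0 0; 0 0 0 0")

```text
time_s: 25.85
tcp_pos: [0.6241, -0.2634, 0.1767]
orientation: [[0.911, 0.252, 0.326], [0.246, -0.967, 0.061], [0.331, 0.025, -0.943]]
contact_force: [1.0, -0.3, -1.8]
width: 0.0494
grasp_force: 60.0
```

Run:
```python
from h import *
final('w11')
a=get('scene','sc9');b=get('top','t9')
# window check by brass bar in top view + lens position
cv2.imwrite('pics/fin.png',np.hstack([cv2.resize(a['frame'][80:260,60:260],(400,360)),cv2.resize(b['frame'][120:282,360:540],(400,360))])[:,:,::-1])
```

```text
window in lens [ 0.0051 -0.0005  0.1077] z ang 0.043 x ang 0.029 end err 0.02124913204336772 win [ 0.5899 -0.2708  0.2029]
need shift tool cm [-0.5  -0.07  0.77] yaw err deg (lens z) -1.7 [-0.006  0.    -0.008 -0.007 -0.001  0.001] [ 0.6239 -0.2634  0.1767]
```

View pics/fin.png

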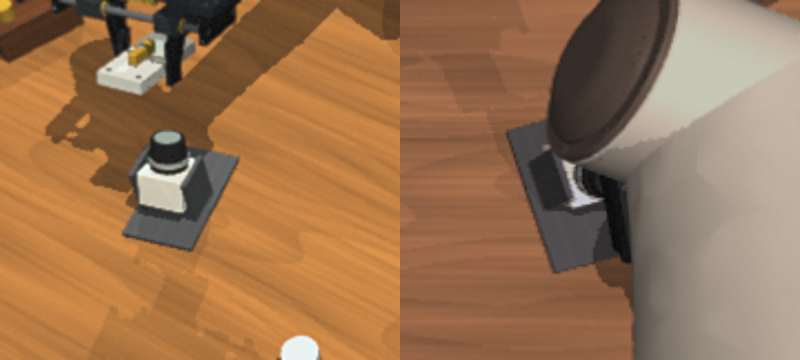

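The scene view shows the carrier held above the lens, clear of it. The lens top is at about pixel (143,149) of the full picture. One small nudge, then a cross-check.

Call:
play_rows(steps="-0.3 0 0.4 1; -0.5 0 0.7 1.7; -0.5 0 0.7 1.7; -0.5 0 0.7 1.7; -0.5 0 0.7 1.7")

```text
time_s: 26.5
tcp_pos: [0.6202, -0.2644, 0.166]
orientation: [[0.92, 0.224, 0.323], [0.216, -0.975, 0.062], [0.328, 0.013, -0.945]]
contact_force: [0.1, -0.2, -2.3]
width: 0.0488
grasp_force: 60.0
```

Call:
play_rows(steps="0 0 0 0; 0 0 0 0; 0 0 0 0; 0 0 0 0; 0 0 0 0")

```text
time_s: 27.0
tcp_pos: [0.6201, -0.2643, 0.166]
orientation: [[0.92, 0.224, 0.322], [0.216, -0.975, 0.062], [0.328, 0.012, -0.945]]
contact_force: [0.1, 0.7, -1.9]
width: 0.0492
grasp_force: 60.0
```

Run:
```python
from h import *
final('w12')
a=get('scene','sc10');print('lens from scene',plane(a,[[143.5,149]],.1).round(4),'L',L)
f=cv2.cvtColor(a['frame'],cv2.COLOR_RGB2HSV);P=cloud(a);v=P-L;T=np.stack([v@LX,v@LY,v@LZ],-1)
m=(f[...,1]<60)&(f[...,2]>150)&(T[...,2]>.09)&(T[...,2]<.13)&(abs(T[...,1])<.04)&(abs(T[...,0]-.02)<.09)
print(m.sum(),np.percentile(T[m],[2,50,98],axis=0).round(4))
print(robot.get_state()['contact_force'],robot.get_state()['time_s'])
```

```text
window in lens [-0.0022  0.      0.099 ] z ang 0.041 x ang 0.055 end err 0.021214242236313824 win [ 0.586  -0.2714  0.1922]
need shift tool cm [ 0.22 -0.   -0.1 ] yaw err deg (lens z) -3.1 [-0.001  0.002 -0.    -0.001  0.     0.001] [ 0.6201 -0.2643  0.166 ]
lens from scene [[ 0.6256 -0.2603  0.1   ]] L [ 0.6207 -0.2617  0.1   ]
413 [[-0.0259 -0.0283  0.091 ]
 [ 0.0638 -0.0024  0.1023]
 [ 0.0846  0.0217  0.1053]]
[ 0.90270014 -0.63172945 -2.96822089] 27.1
```

Call:
play_rows(steps="0.2 0 0 -1.5; 0.3 0 0 -3; 0.3 0 0 -3; 0.3 0 0 -3; 0.3 0 0 -3")

```text
time_s: 27.6
tcp_pos: [0.6228, -0.2636, 0.1668]
orientation: [[0.907, 0.272, 0.322], [0.266, -0.962, 0.062], [0.327, 0.029, -0.945]]
contact_force: [0.8, -0.8, -2.9]
width: 0.0495
grasp_force: 60.0
```

Call:
play_rows(steps="0 0 0 0; 0 0 0 0; 0 0 0 0; 0 0 0 0; 0 0 0 0")

```text
time_s: 28.1
tcp_pos: [0.6228, -0.2637, 0.1669]
orientation: [[0.907, 0.272, 0.322], [0.266, -0.962, 0.062], [0.327, 0.03, -0.945]]
contact_force: [0.9, 0.5, -3.3]
width: 0.0495
grasp_force: 60.0
```

Run:
```python
from h import *
final('w13')
print(robot.sign_off())
```

```text
window in lens [ 0.0006 -0.0013  0.0991] z ang 0.041 x ang 0.008 end err 0.02115977326539958 win [ 0.5889 -0.2719  0.1933]
need shift tool cm [-0.06 -0.13 -0.09] yaw err deg (lens z) -0.1 [-0.    -0.001 -0.002  0.     0.    -0.002] [ 0.6228 -0.2637  0.1669]
the job is handed in; nothing more can be done
None
```

I turned the turnbutton along the carrier and over the glass, lifted the carrier out, and handed the job in at about 28 s with it held still before the lens; by my last measurement the window is about 1 mm off the lens axis and 99 mm out, 0.04 rad from square and 0.01 rad from in line, but the hand-in gave no verdict.

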